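# Eject a terracotta tile from its press mould and gauge it

### The job

Get the terracotta tile out of its press mould by pressing the red ejector paddle fully down, then slide the raised tile off the mould and along the board, without lifting it, until it is home against the gauge's stop. Then press the gauge's red knob down so that its brass foot rests on the tile, hold it there gently for half a second or more, and let it spring back up. Leave the wares lying about undisturbed.

Things in the scene. Friction and masses are not known exactly. Their poses are not given: they have to be found in the camera images.
- mould: Fixed pale plaster press mould with iron bands, block 140 (x) by 170 (y), rim 48 mm high, open cavity 84 by 114. Origin: on the table under the cavity's centre; y points along the pale board joined to it (the sliding direction). Board from y = 85 to 320 mm, 130 wide, top at 46 mm; two rails 12 mm high bound a lane 88 mm wide about x = 0 (y = 115 to 255, flared before that)
- tile: Loose terracotta tile with white and blue dots, 80 (x) by 110 (y) by 24 mm thick, about 0.4 kg. Origin: centre of its underside. At the start it lies in the cavity, axes as the mould's, its underside 17.5 mm above the table and its top 6 mm below the rim, with 2 mm of play around it
- ejector (a joint): Angle of the red-paddled ejector lever at the back (-y) end of the mould: 0 = paddle up, tile down; 0.45 rad = paddle fully down at its stop, cavity floor raised by 33 mm to about 3 mm above the rim. It stays where it is left; pressing takes about 8 N
- paddle (a point): Centre of the upper face of the red paddle (56 across by 44 mm). The lever's axis runs along the mould's x, at y = -94 mm, 56 mm above the table; the point is 85 mm from it, further towards -y. Raised, it is about 82 mm above the table and the paddle slopes up away from the mould by 0.225 rad; fully pressed it is about 45 mm above the table and slopes down as much
- gauge: Fixed height gauge at the end of the lane, axes as the mould's; its distance along the board varies. Origin: on the board's top, middle of the face of its aluminium stop (84 wide, 30 high), which faces -y. Behind it a steel column 150 mm high carries a blue arm that reaches back to y = -31 mm, 93 to 115 mm above the board. With the tile home, the tile's origin is at y = -55 mm here
- gauge_slide (a joint): How far the gauge's plunger is pressed down: 0 = up (its spring brings it back there), 0.016 m = the foot stands on a 24 mm thick part on the board, 0.034 m = bottom. The spring takes about 4 N at 0.016
- gauge_knob (a point): Centre of the upper face of the gauge's red knob (34 mm diameter), on the plunger's upright axis at x = 0, y = -25 mm of the gauge's frame; 155 mm above the board when up
- gauge_foot: Brass foot (24 mm diameter) at the lower end of the plunger, its underside 40 mm above the board when up. This body's origin is the gauge's origin on the stop face, lowered by the plunger's travel; the foot itself is 25 mm before it (-y)
- bowl: Loose pale wooden bowl, 110 mm wide, 50 mm high, beyond the mould; leave alone. Origin under its centre
- cup: Loose wooden cup, 68 mm wide, 75 mm high, beyond the mould; leave alone. Origin under its centre
- bangle_dark: Loose dark wooden bangle, 80 mm wide, 22 mm high, lying beyond the board; leave alone. Origin under its centre
- bangle_red: Loose red bangle, 76 mm wide, 26 mm high, lying on the robot's side of the board; leave alone. Origin under its centre
- mallet: Loose wooden mallet, 200 mm long, lying on the robot's side of the lever; leave alone. Origin under its centre, handle to its -x
- brush: Loose brush, 170 mm long, lying on the robot's side of the mould; leave alone. Origin under its centre, handle to its -x

How it is judged (in metres and radians):
On the way, in this order (a step that is already met when the one before it is completed fails the run):
1. The ejector paddle is pressed fully down (lever beyond 0.42 rad) and the tile stands raised, level, out of the cavity on its plate (underside above the rim) (value of joint ejector above 0.42 rad and z of tile in the frame of mould above 0.0482 m and angle between tile's own z axis and vertical below 0.1 rad and y of tile in the frame of mould between -0.015 and 0.015 m), for 0.2 s.
2. The tile lies flat on the board in its lane, home against the gauge's stop (gap under 5 mm) (y of tile in the frame of gauge between -0.06 and -0.0525 m and x of tile in the frame of gauge between -0.0065 and 0.0065 m and z of tile in the frame of gauge between -0.003 and 0.003 m and angle between the y axis of tile and the y axis of gauge, either way round below 0.09 rad and angle between tile's own z axis and vertical below 0.05 rad), for 0.2 s.
3. The gauge's brass foot is pressed onto the tile with at least 1 N, for at least 0.5 s, and the plunger reads the tile's height (14 to 18 mm of travel) (all of step 2 and contact force between gauge_foot and tile above 1 N and value of joint gauge_slide between 0.014 and 0.018 m), for 0.5 s.
At the end, for the whole second after the job is handed in: The tile lies still and flat on the board, its front within 5 mm of the gauge's stop, within 6.5 mm of the lane's middle and 0.09 rad of its direction; the gauge's plunger is back up (within 2 mm) and the robot touches nothing (all of step 2 and value of joint gauge_slide below 0.002 m and linear speed of tile below 0.02 m/s and contact force between each of the arm, the fingers and anything else below 0.1 N).
It fails at once if The tile is lifted: its underside more than 20 mm above the mould's rim (z of tile in the frame of mould above 0.068 m).
It fails at once if The tile is tipped by more than 0.3 rad (angle between tile's own z axis and vertical above 0.3 rad).
It fails at once if The gauge's foot presses on the tile with more than 25 N (contact force between gauge_foot and tile above 25 N).
It fails at once if One of the wares or tools lying about is moved by more than 20 mm (distance of any of bowl, cup, bangle_dark, bangle_red, mallet, brush from where it was at the start of the episode above 0.02 m).
It also fails if it takes over 64 s, if anything falls off the work surface, if the arm or the gripper's body presses on something with over 40 N, if the wrist force passes 120 N, or if a joint passes its speed limit or range.

### The arm

A 6-joint arm with a two-finger parallel gripper is mounted at the origin on the work surface. World frame = base frame: x ahead of the robot, y to its left, z up, the work surface at z = 0. Lengths are in mm, angles in rad, forces in N, time in s.
With the tool pointing down it reaches from about 350 to 875 mm from the base axis. Payload 4.2 kg.
Tool frame: the origin (TCP) lies at the very end of the fingers, on their centre line; the grasp point (between the pads) lies 19 mm behind it; z points along the fingers, y is the line along which they close (so a half turn about z gives the same grasp; the last joint's range is limited). The gripper opens to 85 mm and grips with 20 to 120 N. Pads are 22 mm wide; open, the fingers measure 114 mm over their backs; the gripper's body (76 mm by 85 mm) begins 54 mm behind the grasp point. The pads swing forward as they close: fully open they stand 13 mm farther back than shut.
Start: joints at [-0.913, 0.385, 0.008, 0, -1.194, -0.259], TCP at [242.709, -575.927, 231.312] pointing down, gripper open.
Joint ranges: [-3.14, 3.14], [-1.21, 2.06], [-1.07, 1.41], [-3.16, 2.05], [-2.99, -0.16], [-3.1, 3.1]. Speed limits (rad/s): [2.79, 2.79, 3.14, 3.14, 3.14, 3.14].

### API

Orientations are given as a unit quaternion [x, y, z, w].
In Python, from bench import monitor, get_image, camera_info, job_done gives the robot as it stands.
- The arm moves only by the tool send_rows, never from a script. Its argument "series" is a list of rows, each a list of 3 entries, a list of its own where there are three numbers: the shift along the tool's x, y, z in mm, then the turn, a rotation vector about the tool's x, y, z in rad, then the finger opening in mm, from 0 to 85.4. A call has 1 to 8 rows; each row shifts and turns the commanded pose from where the row before left it, along the tool's axes as they then stand; what a row does not reach is not made up. A row lasts 1/10 s, in which the tool goes at most 50 mm and 8.59 degrees, less where a joint would pass 70% of its speed; a pose out of reach is approached as far as the arm can. A call with a gripper value outside its range is refused whole. The fingers move at their own pace and stop on an object; the grip force is fixed at half the most. Time passes only in rows, so rows that do not move let the fingers close. It gives the time, the measured TCP pose, the force, the opening and the grip force at its end, in the units of the state.
- monitor.read_state(): the state, without advancing time (a new reading comes with each control period).
- get_image(name): name is "side" or "top"; returns the picture (420x560x3 uint8, red, green, blue); there is no depth.
- camera_info(name): a dict with "intrinsics" (3x3 intrinsics, pixels), "dist_coeffs" ([k1, k2, p1, p2, k3] as OpenCV has them; the pictures are not rectified), "R" (3x3) and "t" (3): a world point X has camera coordinates R X + t. Camera axes: x right, y down, z forward; pixel columns grow to the right and rows downward; lengths in mm; the calibration is good to about 2 mm. A picture is of the moment at which its call begins. camera_info takes no time and is no camera call.
- job_done(): hands the job in; it is judged then, once.
The state is a dict: "clock": time; "joints": joint angles; "joint_vel": joint speeds; "joint_efforts": joint torques, N m; "position": TCP position; "ee_rot": TCP orientation; "contact_force": force on the tool from outside, world axes, zero at the start; "wrist_torque": the same for the moment, N m; "gripper_width": finger opening in mm; "grasp_force": force on a finger pad.
Only numpy, scipy, OpenCV 4.12 (cv2) and the standard library are available. Lean on these libraries where they do the work, as an engineer would, in place of code of your own. Each camera call takes 0.05 s, during which the arm holds its last target. There are 200 camera calls.

## Working session

There is one attempt and no reset: what is moved stays moved. The work goes in short steps, Python scripts to look and compute and a tool call to move; the robot and the scene stay as the last step left them, time stands still between calls to the robot, and variables do not carry over. Pictures are saved under pics/ and viewed, at most 10 in all, crops included, and the job is handed in when it is done.

Besides the shell and the picture viewer there is one more tool, called after "Request:" in YAML: its name, and indented under it one key for each argument. send_rows: Moves the arm, as the interface text tells. Its arguments: {"type":"object","properties":{"series":{"type":"array"}},"required":["series"]}

```bash
mkdir -p pics; python3 - <<'E'
from bench import monitor,get_image,camera_info
import cv2,numpy as np
for n in("side","top"):
    im=get_image(n);cv2.imwrite(f"pics/{n}0.png",im[:,:,::-1])
    c=camera_info(n);print(n,{k:np.round(v,4).tolist() for k,v in c.items()})
s=monitor.read_state();print(s)
E
```

```text
side {'intrinsics': [[448.9948, 0.0, 275.2997], [0.0, 448.9948, 211.9373], [0.0, 0.0, 1.0]], 'dist_coeffs': [-0.0157, 0.0, 0.0, 0.0, 0.0], 'R': [[-0.7303, -0.6829, 0.0143], [-0.47, 0.4872, -0.736], [0.4957, -0.5443, -0.6768]], 't': [383.4392, 386.4029, 859.9784]}
top {'intrinsics': [[393.9902, 0.0, 284.3426], [0.0, 393.9902, 208.2895], [0.0, 0.0, 1.0]], 'dist_coeffs': [-0.0347, 0.0, 0.0, 0.0, 0.0], 'R': [[0.0189, -0.9995, 0.0258], [-0.9938, -0.0216, -0.109], [0.1095, -0.0236, -0.9937]], 't': [-50.9868, 573.1744, 902.0193]}
{'clock': 0.1, 'joints': array([-9.13406956e-01,  3.85510543e-01,  6.77343537e-03, -4.15137871e-04,
       -1.19400099e+00, -2.58580093e-01]), 'joint_vel': array([-0.00158395, -0.00166907,  0.00177284,  0.00135793,  0.00078296,
        0.0018994 ]), 'joint_efforts': array([-4.07739126e-04, -3.93320131e+01,  1.88928920e+01,  4.19806346e+00,
       -2.62442081e-03, -5.42088827e-06]), 'position': array([ 242.50311687, -575.47954437,  230.31955766]), 'ee_rot': array([-1.98010661e-01,  9.80199367e-01,  9.56137117e-04, -2.56218947e-04]), 'contact_force': array([-0.86024341, -0.31890637, -0.59591411]), 'wrist_torque': array([ 0.03238683,  0.01443499, -0.03259901]), 'grasp_force': 0.0, 'gripper_width': 85.52505726515416}
```

View pics/side0.png

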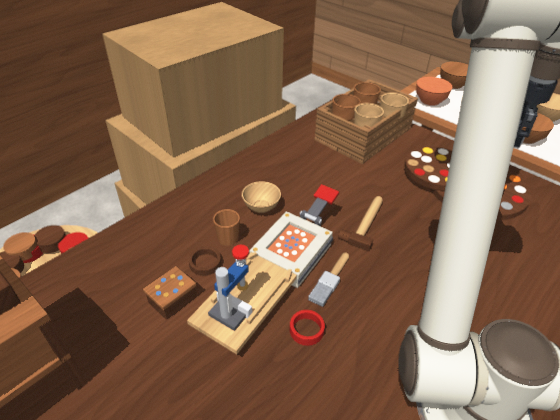

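View pics/top0.png

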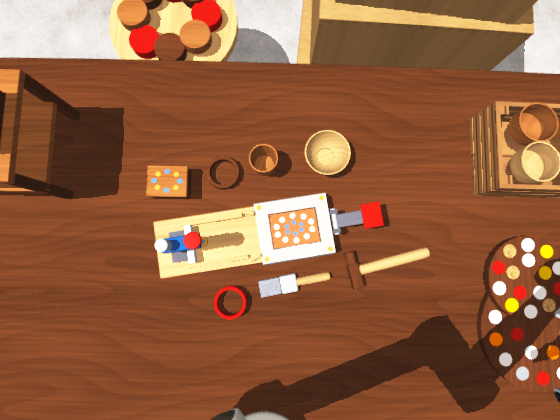

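The side view shows the board running to the lower left: paddle at (326,194), mould at (292,245), knob at (240,252). In the top view the paddle is at (372,215), the mould at (295,228) and the knob at (192,240). I'll enlarge both.

```bash
python3 - <<'E'
import cv2
a=cv2.imread("pics/top0.png")[180:290,145:395];cv2.imwrite("pics/topc.png",cv2.resize(a,None,fx=3.2,fy=3.2,interpolation=cv2.INTER_CUBIC))
a=cv2.imread("pics/side0.png")[175:365,180:360];cv2.imwrite("pics/sidec.png",cv2.resize(a,None,fx=3.15,fy=3.15,interpolation=cv2.INTER_CUBIC))
E
```

```text
(no output)
```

View pics/topc.png

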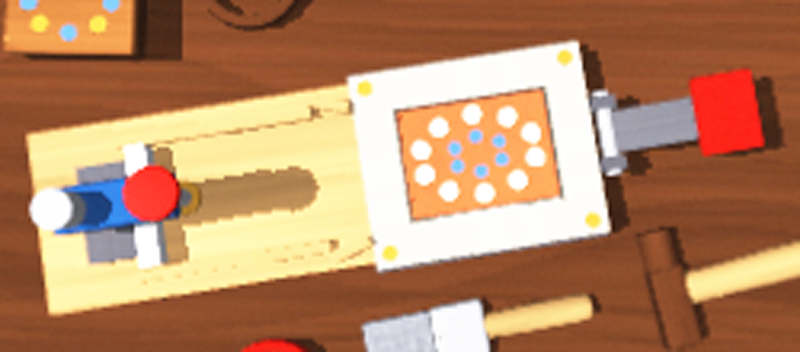

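View pics/sidec.png

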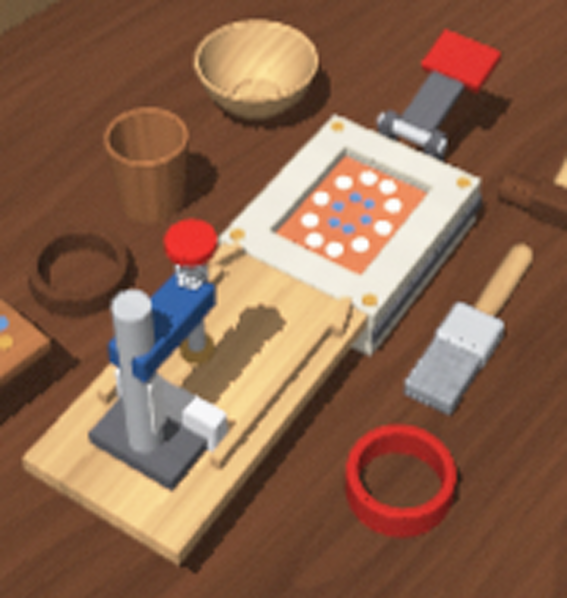

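The top crop shows mould corners at (348,78), (578,42), (608,232) and (378,270), the paddle centre at about (727,113) and the knob at (152,193). The side crop shows mould corners at (338,115), (481,182), (370,321) and (222,238), the paddle at (462,60) and the knob at (191,240). Next I'll triangulate these and fit the model.

```bash
cat > h.py <<'E'
import numpy as np,cv2
from bench import monitor,get_image,camera_info
from scipy.optimize import least_squares
C={n:camera_info(n) for n in("side","top")}
def proj(n,P):
    c=C[n];return cv2.projectPoints(np.atleast_2d(P).astype(float),cv2.Rodrigues(np.array(c["R"]))[0],np.array(c["t"],float),np.array(c["intrinsics"]),np.array(c["dist_coeffs"],float))[0][:,0]
def tri(pt,ps):
    r=least_squares(lambda X:np.r_[(proj("top",X)[0]-pt),(proj("side",X)[0]-ps)],[400,-100,80.]);return r.x,r.fun
E
python3 - <<'E'
from h import *
T=np.array([[348,78],[578,42],[608,232],[378,270],[27,134],[50,313],[152,193],[727,113]])/3.2+[145,180]-.35
S=np.array([[222,238],[338,115],[481,182],[370,321],[23,463],[180,554],[191,240],[462,60]])/3.15+[180,175]-.35
for a,b in zip(T,S):
    X,f=tri(a,b);print(X.round(1),f.round(1))
def model(p):
    x,y,w,g=p;L=np.array([[70,85,48],[70,-85,48],[-70,-85,48],[-70,85,48],[65,320,46],[-65,320,46],[0,g-25,201],[0,-176.9,82]])
    c,s=np.cos(w),np.sin(w);return L@np.array([[c,s,0],[-s,c,0],[0,0,1]])+[x,y,0]
for use in (("top","side"),("top",),("side",)):
    f=lambda p:np.concatenate([(proj(n,model(p))-{"top":T,"side":S}[n]).ravel() for n in use])
    r=least_squares(f,[450,-100,.1,240],x_scale=[10,10,.1,10]);print(use,r.x.round(4));print(r.fun.reshape(-1,2).round(1).tolist())
print(model(r.x)[-2:])
E
```

```text
[580.2  32.9  49.5] [ 0.1  0.2 -0.2 -0. ]
[ 610.3 -134.6   49.1] [ 0.2  0.2 -0.3 -0. ]
[ 473.  -157.1   47.8] [-0.  -0.   0.1  0. ]
[444.3   9.6  42.8] [-0.6 -0.8  1.   0.1]
[535.1 265.2  42.4] [ 0.1  0.1 -0.1 -0. ]
[407.2 240.7  46.7] [ 0.1  0.2 -0.2 -0. ]
[491.3 140.9 199.3] [-0.2 -0.3  0.4  0.1]
[ 558.3 -236.4   78.9] [-0.1 -0.1  0.2  0. ]
('top', 'side') [ 5.268260e+02 -6.200120e+01  1.756000e-01  2.311871e+02]
[[-0.3, -0.1], [-0.4, 0.2], [0.3, 0.1], [-0.6, -0.2], [-0.0, 0.1], [-0.2, 0.3], [-0.5, -0.1], [0.2, 0.0], [-0.7, 0.4], [-0.7, 0.4], [0.3, -0.2], [1.5, -1.1], [0.0, -1.2], [-0.5, 0.6], [0.5, -0.3], [0.4, -0.7]]
('top',) [ 5.268841e+02 -6.236360e+01  1.755000e-01  2.306258e+02]
[[-0.1, -0.1], [-0.2, 0.2], [0.5, 0.0], [-0.5, -0.2], [0.1, 0.0], [-0.1, 0.2], [-0.0, -0.2], [0.3, -0.0]]
('side',) [ 5.265913e+02 -6.147430e+01  1.759000e-01  2.320697e+02]
[[-0.8, 0.6], [-0.8, 0.6], [0.3, -0.0], [1.4, -0.9], [-0.1, -0.9], [-0.5, 0.8], [0.2, 0.2], [0.3, -0.6]]
[[ 490.34944067  142.39913489  201.        ]
 [ 557.55271105 -235.64378805   82.        ]]
```

Request:
send_rows:
  series:
    - [[0,0,0],[0,0,-0.14],0]
    - [[0,0,0],[0,0,-0.14],0]
    - [[0,0,0],[0,0,-0.14],0]
    - [[0,0,0],[0,0,-0.14],0]
    - [[0,0,0],[0,0,-0.14],0]
    - [[0,0,0],[0,0,-0.14],0]
    - [[0,0,0],[0,0,-0.14],0]
    - [[0,0,0],[0,0,-0.14],0]

```text
clock: 0.9
position: [242.6, -575.6, 230.6]
ee_rot: [-0.691, 0.723, 0.001, 0.0]
contact_force: [-0.3, -0.4, -0.0]
gripper_width: 0.1
grasp_force: 0.0
```

Request:
send_rows:
  series:
    - [[0,0,0],[0,0,-0.114],0]
    - [[0,0,0],[0,0,-0.113],0]
    - [[-40,40,0],[0,0,0],0]
    - [[0,0,0],[0,0,0],0]
    - [[0,0,0],[0,0,0],0]

```text
clock: 1.4
position: [200.9, -546.7, 231.3]
ee_rot: [0.766, -0.643, -0.0, -0.0]
contact_force: [0.0, -0.8, -0.6]
gripper_width: -0.1
grasp_force: 0.0
```

```bash
cat >> h.py <<'E'
M=np.array([526.8,-62.1,0]);W=0.1756
def where():
    from scipy.spatial.transform import Rotation as Ro
    s=monitor.read_state();c,k=np.cos(W),np.sin(W)
    d=np.array(s["position"])-M;R=Ro.from_quat(s["ee_rot"]).as_matrix()
    print("t",s["clock"],"mould xyz",np.round([d[0]*c+d[1]*k,-d[0]*k+d[1]*c,d[2]],1),"tooly ang err",round(np.arctan2(R[1,1],R[0,1])-W,4),"z",R[:,2].round(3),"F",np.round(s["contact_force"],1),"w",round(s["gripper_width"],1),s["joints"].round(2))
E
python3 -c "from h import *;where()"
```

```text
t 1.4 mould xyz [-405.6 -420.2  231.3] tooly ang err -3.143 z [-0.  0. -1.] F [ 0.  -0.8 -0.6] w -0.1 [-0.94  0.31 -0.1   0.   -1.16  1.11]
```

Request:
send_rows:
  series:
    - [[-25,-41,0],[0,0,0],0]
    - [[-25,-41,0],[0,0,0],0]
    - [[-25,-41,0],[0,0,0],0]
    - [[-25,-41,0],[0,0,0],0]
    - [[-25,-41,0],[0,0,0],0]
    - [[-25,-41,0],[0,0,0],0]
    - [[-25,-41,0],[0,0,0],0]
    - [[-25,-41,0],[0,0,0],0]

```text
clock: 2.2
position: [492.4, -291.7, 231.7]
ee_rot: [0.766, -0.642, 0.001, -0.0]
contact_force: [1.2, -0.3, 0.9]
gripper_width: 0.4
grasp_force: 0.0
```

Request:
send_rows:
  series:
    - [[-21,-39,0],[0,0,0],0]
    - [[-21,-39,0],[0,0,0],0]
    - [[0,0,40],[0,0,0],0]
    - [[0,0,40],[0,0,0],0]
    - [[0,0,40],[0,0,0],0]
    - [[0,0,0],[0,0,0],0]
    - [[0,0,0],[0,0,0],0]

```text
clock: 2.9
position: [560.5, -238.6, 111.7]
ee_rot: [0.766, -0.642, 0.0, 0.0]
contact_force: [1.1, 0.1, 0.7]
gripper_width: 0.1
grasp_force: 0.0
```

```bash
python3 -c "from h import *;where()"
```

```text
t 2.9 mould xyz [   2.4 -179.6  111.7] tooly ang err -3.1413 z [-0.    -0.001 -1.   ] F [1.1 0.1 0.7] w 0.1 [-0.14  0.46 -0.19  0.   -0.92  0.31]
```

Request:
send_rows:
  series:
    - [[-2,2,15],[0,0,0],0]
    - [[0,0,10],[0,0,0],0]
    - [[0,0,6],[0,0,0],0]
    - [[0,0,6],[0,0,0],0]
    - [[0,0,6],[0,0,0],0]
    - [[0,0,6],[0,0,0],0]
    - [[0,0,6],[0,0,0],0]
    - [[0,0,5],[0,0,0],0]

```text
clock: 3.7
position: [559.9, -240.0, 56.1]
ee_rot: [0.767, -0.642, 0.004, -0.0]
contact_force: [-2.0, -8.1, 11.7]
gripper_width: -0.4
grasp_force: 6.1
```

Request:
send_rows:
  series:
    - [[0,0,3],[0,0,0],0]
    - [[0,0,2],[0,0,0],0]
    - [[0,0,1],[0,0,0],0]
    - [[0,0,0],[0,0,0],0]
    - [[0,0,0],[0,0,0],0]

```text
clock: 4.2
position: [559.9, -239.7, 49.7]
ee_rot: [0.767, -0.642, 0.004, -0.0]
contact_force: [-1.9, -7.9, 8.4]
gripper_width: -0.0
grasp_force: 4.9
```

Request:
send_rows:
  series:
    - [[0,0,3],[0,0,0],0]
    - [[0,0,2],[0,0,0],0]
    - [[0,0,2],[0,0,0],0]
    - [[0,0,0],[0,0,0],0]
    - [[0,0,0],[0,0,0],0]

```text
clock: 4.7
position: [559.9, -239.5, 45.3]
ee_rot: [0.767, -0.642, 0.004, -0.0]
contact_force: [-6.3, -3.2, 23.4]
gripper_width: 0.3
grasp_force: 11.1
```

Request:
send_rows:
  series:
    - [[0,0,2],[0,0,0],0]
    - [[0,0,2],[0,0,0],0]
    - [[0,0,0],[0,0,0],0]
    - [[0,0,0],[0,0,0],0]
    - [[0,0,0],[0,0,0],0]

```text
clock: 5.2
position: [560.1, -239.5, 44.9]
ee_rot: [0.767, -0.641, 0.005, -0.0]
contact_force: [-11.3, -0.2, 39.4]
gripper_width: -0.2
grasp_force: 19.0
```

The paddle is at its stop, since force climbs without travel. I'll lift, open partly and check.

Request:
send_rows:
  series:
    - [[0,0,-10],[0,0,0],0]
    - [[0,0,-20],[0,0,0],0]
    - [[0,0,-40],[0,0,0],40]
    - [[0,0,-40],[0,0,0],40]
    - [[0,0,0],[0,0,0],40]
    - [[0,0,0],[0,0,0],40]

```text
clock: 5.8
position: [558.2, -236.9, 146.8]
ee_rot: [0.766, -0.643, 0.002, -0.001]
contact_force: [-0.4, -0.3, -1.7]
gripper_width: 40.1
grasp_force: 0.0
```

```bash
python3 - <<'E'
from h import *
where()
a=get_image("top")[180:290,145:395];b=get_image("side")[175:365,180:360]
a=cv2.resize(a,(614,270),interpolation=cv2.INTER_CUBIC);b=cv2.resize(b[:110],(442,270),interpolation=cv2.INTER_CUBIC)
o=np.zeros((545,614,3),np.uint8);o[:270]=a;o[275:,:442]=b
cv2.imwrite("pics/c2.png",o[:,:,::-1])
E
```

```text
t 5.8 mould xyz [   0.4 -177.6  146.8] tooly ang err -3.1424 z [ 0.005 -0.001 -1.   ] F [-0.4 -0.3 -1.7] w 40.1 [-0.13  0.42 -0.16 -0.   -0.98  0.31]
```

View pics/c2.png

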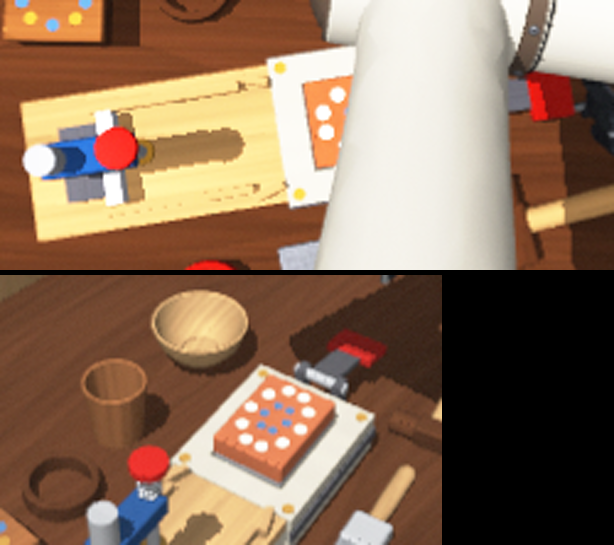

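The side crop shows the tile raised and level above the rim at about (275,425), with the paddle down. I'll move the half-open fingers behind the tile.

Request:
send_rows:
  series:
    - [[-35,0,0],[0,0,0],40]
    - [[-35,0,0],[0,0,0],40]
    - [[-34,0,0],[0,0,0],40]
    - [[0,0,35],[0,0,0],40]
    - [[0,0,25],[0,0,0],40]
    - [[0,0,15],[0,0,0],40]
    - [[0,0,10],[0,0,0],40]
    - [[0,0,4],[0,0,0],40]

```text
clock: 6.7
position: [538.1, -134.3, 53.6]
ee_rot: [0.766, -0.643, -0.001, 0.001]
contact_force: [-1.7, 1.6, 2.1]
gripper_width: 40.3
grasp_force: 0.7
```

Request:
send_rows:
  series:
    - [[0,0,2],[0,0,0],40]
    - [[0,0,2],[0,0,0],40]
    - [[0,0,0],[0,0,0],40]
    - [[0,0,0],[0,0,0],40]

```text
clock: 7.1
position: [539.4, -134.1, 51.7]
ee_rot: [0.766, -0.643, 0.0, -0.001]
contact_force: [-0.1, 1.6, -1.7]
gripper_width: 40.2
grasp_force: 1.1
```

```bash
python3 - <<'E'
from h import *
where()
b=get_image("side")[190:290,230:350]
cv2.imwrite("pics/c3.png",cv2.resize(b,None,fx=5,fy=5,interpolation=cv2.INTER_CUBIC)[:,:,::-1])
E
```

```text
t 7.1 mould xyz [ -0.2 -73.1  51.7] tooly ang err -3.1422 z [ 0.001  0.    -1.   ] F [-0.1  1.6 -1.7] w 40.2 [ 0.05  0.46 -0.38 -0.   -0.72  0.13]
```

View pics/c3.png

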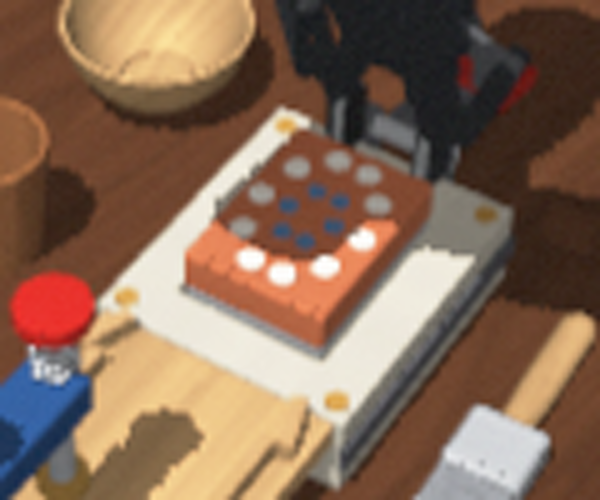

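Request:
send_rows:
  series:
    - [[-5,0,0],[0,0,0],40]
    - [[-5,0,0],[0,0,0],40]
    - [[-6,0,0],[0,0,0],40]
    - [[-6,0,0],[0,0,0],40]
    - [[-6,0,0],[0,0,0],40]
    - [[-6,0,0],[0,0,0],40]
    - [[-6,0,0],[0,0,0],40]
    - [[-6,0,0],[0,0,0],40]

```text
clock: 7.95
position: [531.2, -88.6, 51.6]
ee_rot: [0.766, -0.643, 0.0, -0.0]
contact_force: [0.8, -3.6, 2.7]
gripper_width: 40.2
grasp_force: 1.9
```

Request:
send_rows:
  series:
    - [[-6,0,0],[0,0,0],40]
    - [[-6,0,0],[0,0,0],40]
    - [[-6,0,0],[0,0,0],40]
    - [[-6,0,0],[0,0,0],40]
    - [[-6,0,0],[0,0,0],40]
    - [[-6,0,0],[0,0,0],40]
    - [[-6,0,0],[0,0,0],40]
    - [[-6,0,0],[0,0,0],40]

```text
clock: 8.75
position: [521.8, -40.9, 50.7]
ee_rot: [0.766, -0.643, -0.001, 0.0]
contact_force: [1.2, -1.7, -1.0]
gripper_width: 39.9
grasp_force: 0.8
```

Request:
send_rows:
  series:
    - [[-6,0,0],[0,0,0],40]
    - [[-6,0,0],[0,0,0],40]
    - [[-6,0,0],[0,0,0],40]
    - [[-6,0,0],[0,0,0],40]
    - [[-6,0,0],[0,0,0],40]
    - [[-6,0,0],[0,0,0],40]
    - [[-6,0,0],[0,0,0],40]
    - [[-6,0,0],[0,0,0],40]

```text
clock: 9.55
position: [514.1, 6.1, 51.3]
ee_rot: [0.766, -0.643, -0.0, 0.0]
contact_force: [-0.5, -2.1, -0.7]
gripper_width: 40.0
grasp_force: 0.7
```

```bash
python3 - <<'E'
from h import *
where()
b=get_image("side")[220:350,180:330]
cv2.imwrite("pics/c4.png",cv2.resize(b,None,fx=4.5,fy=4.5,interpolation=cv2.INTER_CUBIC)[:,:,::-1])
E
```

```text
t 9.55 mould xyz [-0.6 69.3 51.3] tooly ang err -3.1423 z [-0.  0. -1.] F [-0.5 -2.1 -0.7] w 40.0 [ 0.33  0.41 -0.49 -0.   -0.67 -0.15]
```

View pics/c4.png

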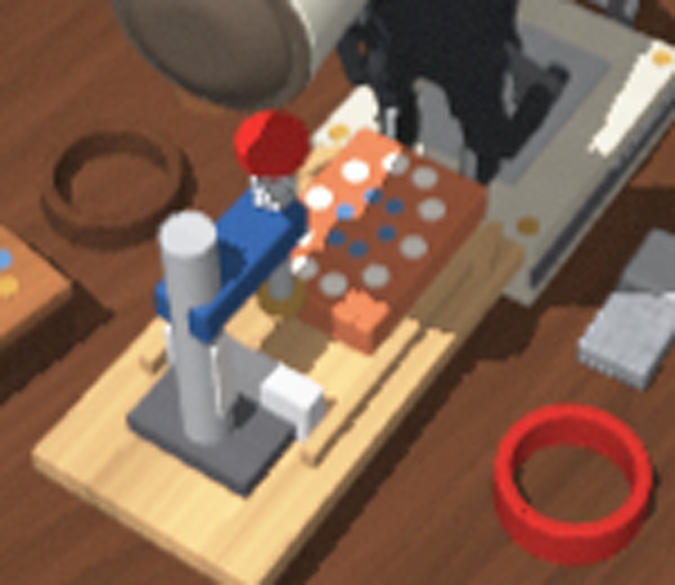

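The tile is straight in the lane and about 40 mm short of the stop. I'll continue slowly until the force rises.

Request:
send_rows:
  series:
    - [[-6,0,0],[0,0,0],40]
    - [[-6,0,0],[0,0,0],40]
    - [[-6,0,0],[0,0,0],40]
    - [[-5,0,0],[0,0,0],40]
    - [[-4,0,0],[0,0,0],40]
    - [[-3,0,0],[0,0,0],40]
    - [[-2,0,0],[0,0,0],40]
    - [[0,0,0],[0,0,0],40]

```text
clock: 10.4
position: [508.7, 37.5, 51.3]
ee_rot: [0.766, -0.643, -0.0, -0.0]
contact_force: [0.2, -0.5, 0.8]
gripper_width: 40.2
grasp_force: 0.0
```

Request:
send_rows:
  series:
    - [[-2,0,0],[0,0,0],40]
    - [[-2,0,0],[0,0,0],40]
    - [[0,0,0],[0,0,0],40]
    - [[0,0,0],[0,0,0],40]

```text
clock: 10.8
position: [508.0, 41.2, 51.4]
ee_rot: [0.766, -0.643, -0.0, -0.0]
contact_force: [0.5, -0.9, 0.5]
gripper_width: 40.0
grasp_force: 0.2
```

Request:
send_rows:
  series:
    - [[-2,0,0],[0,0,0],40]
    - [[-2,0,0],[0,0,0],40]
    - [[0,0,0],[0,0,0],40]
    - [[0,0,0],[0,0,0],40]

```text
clock: 11.2
position: [507.3, 45.2, 51.3]
ee_rot: [0.766, -0.643, -0.0, -0.0]
contact_force: [0.2, -1.2, 0.4]
gripper_width: 39.9
grasp_force: 0.4
```

Request:
send_rows:
  series:
    - [[-1.5,0,0],[0,0,0],40]
    - [[-1.5,0,0],[0,0,0],40]
    - [[0,0,0],[0,0,0],40]
    - [[0,0,0],[0,0,0],40]

```text
clock: 11.6
position: [506.9, 47.8, 51.3]
ee_rot: [0.766, -0.643, 0.0, 0.0]
contact_force: [0.8, -3.5, -0.0]
gripper_width: 40.2
grasp_force: 2.0
```

Request:
send_rows:
  series:
    - [[-1.5,0,0],[0,0,0],40]
    - [[-1.5,0,0],[0,0,0],40]
    - [[0,0,0],[0,0,0],40]
    - [[0,0,0],[0,0,0],40]

```text
clock: 12.0
position: [506.9, 48.0, 51.4]
ee_rot: [0.766, -0.642, 0.001, 0.001]
contact_force: [6.3, -17.1, -1.5]
gripper_width: 40.3
grasp_force: 9.2
```

The contact force jumped from 3.5 to 17 N without travel, so the tile is home. I'll back off, rise and look.

Request:
send_rows:
  series:
    - [[5,0,0],[0,0,0],40]
    - [[20,0,0],[0,0,0],40]
    - [[0,0,-40],[0,0,0],40]
    - [[0,0,-45],[0,0,0],0]
    - [[0,0,-45],[0,0,0],0]
    - [[0,0,-45],[0,0,0],0]
    - [[0,0,-15],[0,0,0],0]
    - [[0,0,0],[0,0,0],0]

```text
clock: 12.8
position: [512.0, 27.4, 244.5]
ee_rot: [0.766, -0.642, 0.002, -0.004]
contact_force: [0.1, -0.1, -1.0]
gripper_width: -0.2
grasp_force: 0.0
```

```bash
python3 - <<'E'
from h import *
where()
im=get_image("side");b=im[220:350,180:330]
o=cv2.resize(b,None,fx=4,fy=4,interpolation=cv2.INTER_CUBIC)
cv2.imwrite("pics/c5.png",o[:,:,::-1])
E
```

```text
t 12.8 mould xyz [  1.   90.7 244.5] tooly ang err -3.1416 z [ 0.007  0.003 -1.   ] F [ 0.1 -0.1 -1. ] w -0.2 [ 0.37  0.18 -0.25 -0.   -1.14 -0.19]
```

View pics/c5.png

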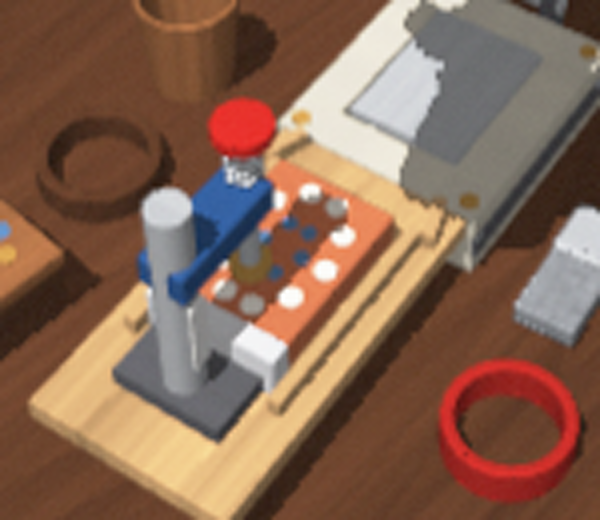

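The tile sits against the stop at (260,350) in the crop, straight in the lane, with the knob clear. I'll move over the knob and descend.

Request:
send_rows:
  series:
    - [[-40,1,0],[0,0,0],0]
    - [[-40,0,0],[0,0,0],0]
    - [[-36,0,0],[0,0,0],0]
    - [[0,0,20],[0,0,0],0]
    - [[0,0,12],[0,0,0],0]
    - [[0,0,4],[0,0,0],0]
    - [[0,0,0],[0,0,0],0]
    - [[0,0,0],[0,0,0],0]

```text
clock: 13.65
position: [489.8, 139.8, 205.5]
ee_rot: [0.766, -0.643, 0.0, -0.0]
contact_force: [0.2, -1.3, -0.2]
gripper_width: -0.2
grasp_force: 0.0
```

```bash
python3 -c "from h import *;where()"
```

```text
t 13.65 mould xyz [ -1.2 205.3 205.5] tooly ang err -3.1432 z [ 0. -0. -1.] F [ 0.2 -1.3 -0.2] w -0.2 [ 0.6   0.21 -0.31  0.   -1.05 -0.42]
```

Request:
send_rows:
  series:
    - [[-1,-1,4],[0,0,0],0]
    - [[0,0,4],[0,0,0],0]
    - [[0,0,4],[0,0,0],0]
    - [[0,0,4],[0,0,0],0]
    - [[0,0,2],[0,0,0],0]
    - [[0,0,1],[0,0,0],0]
    - [[0,0,0],[0,0,0],0]
    - [[0,0,0],[0,0,0],0]

```text
clock: 14.45
position: [490.8, 141.6, 186.8]
ee_rot: [0.766, -0.643, 0.0, -0.001]
contact_force: [1.9, -1.1, 3.6]
gripper_width: -0.4
grasp_force: 1.8
```

Request:
send_rows:
  series:
    - [[0,0,1],[0,0,0],0]
    - [[0,0,1],[0,0,0],0]
    - [[0,0,0],[0,0,0],0]
    - [[0,0,0],[0,0,0],0]

```text
clock: 14.85
position: [490.7, 141.7, 185.1]
ee_rot: [0.766, -0.642, 0.0, -0.001]
contact_force: [1.3, -1.1, 5.6]
gripper_width: 0.3
grasp_force: 3.2
```

Request:
send_rows:
  series:
    - [[0,0,1],[0,0,0],0]
    - [[0,0,0.5],[0,0,0],0]
    - [[0,0,0],[0,0,0],0]
    - [[0,0,0],[0,0,0],0]

```text
clock: 15.25
position: [490.7, 141.7, 185.0]
ee_rot: [0.766, -0.642, 0.001, -0.001]
contact_force: [-0.5, -0.4, 13.2]
gripper_width: 0.4
grasp_force: 6.7
```

Force rose from 5.6 to 13 N with no travel, so about 9 N is on the tile. I'll hold there.

Request:
send_rows:
  series:
    - [[0,0,0],[0,0,0],0]
    - [[0,0,0],[0,0,0],0]
    - [[0,0,0],[0,0,0],0]
    - [[0,0,0],[0,0,0],0]
    - [[0,0,0],[0,0,0],0]
    - [[0,0,0],[0,0,0],0]
    - [[0,0,0],[0,0,0],0]
    - [[0,0,0],[0,0,0],0]

```text
clock: 16.05
position: [490.8, 141.7, 185.0]
ee_rot: [0.766, -0.642, 0.001, -0.001]
contact_force: [-1.7, -0.5, 12.5]
gripper_width: -0.4
grasp_force: 6.7
```

Request:
send_rows:
  series:
    - [[0,0,-2],[0,0,0],0]
    - [[0,0,-4],[0,0,0],0]
    - [[0,0,-5],[0,0,0],0]
    - [[0,0,-5],[0,0,0],0]
    - [[0,0,-10],[0,0,0],0]
    - [[0,0,-20],[0,0,0],0]
    - [[0,0,-30],[0,0,0],0]
    - [[0,0,-30],[0,0,0],0]

```text
clock: 16.85
position: [488.7, 140.9, 288.9]
ee_rot: [0.766, -0.643, -0.001, 0.002]
contact_force: [0.8, 0.6, 0.0]
gripper_width: -0.0
grasp_force: 0.0
```

Request:
send_rows:
  series:
    - [[45,0,0],[0,0,0],0]
    - [[45,0,0],[0,0,0],0]
    - [[45,0,0],[0,0,0],0]
    - [[45,0,0],[0,0,0],0]
    - [[0,0,0],[0,0,0],0]
    - [[0,0,0],[0,0,0],0]
    - [[0,0,0],[0,0,0],0]
    - [[0,0,0],[0,0,0],0]

```text
clock: 17.65
position: [521.2, -34.7, 288.7]
ee_rot: [0.767, -0.642, -0.0, 0.0]
contact_force: [1.0, -0.4, -0.1]
gripper_width: 0.0
grasp_force: 0.0
```

```bash
python3 - <<'E'
from h import *
where()
b=get_image("side")[170:360,160:400]
cv2.imwrite("pics/c6.png",cv2.resize(b,None,fx=3,fy=3,interpolation=cv2.INTER_CUBIC)[:,:,::-1])
E
```

```text
t 17.65 mould xyz [ -0.7  28.  288.7] tooly ang err -3.1405 z [-0.001  0.    -1.   ] F [ 1.  -0.4 -0.1] w 0.0 [ 0.24  0.17 -0.14 -0.   -1.26 -0.07]
```

View pics/c6.png

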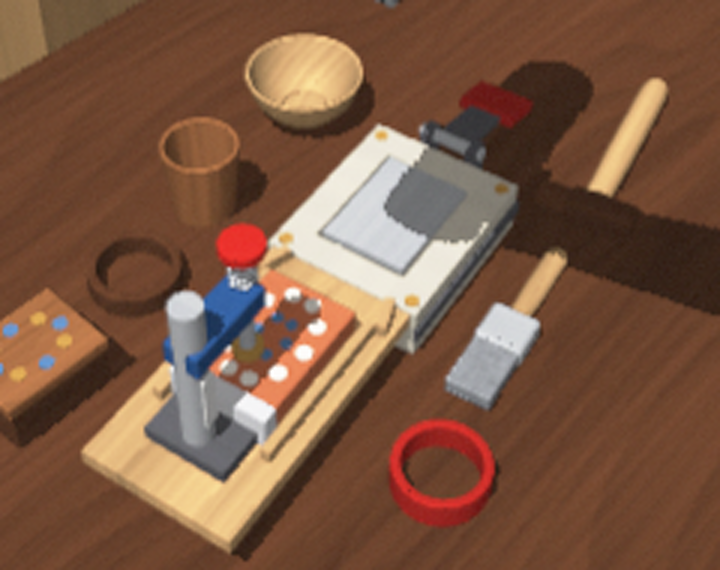

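The tile is still home at (255,400), the knob is back up at (241,245), and the wares are undisturbed. I'll hand it in.

```bash
python3 -c "
from bench import job_done
print(job_done())"
```

```text
the job is handed in; nothing more can be done
None
```

The job is handed in and no verdict came back: I ejected the tile, slid it home against the stop, held the gauge foot on it with about 9 N for over 0.8 s, and released it, and the last picture showed the tile home, the knob up and the wares in place.

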